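Line up the guests' coffee cups on the carrying board

ROBOT

A 6-joint arm with a two-finger parallel gripper is mounted at the origin on the work surface. World frame = base frame: x ahead of the robot, y to its left, z up, the work surface at z = 0. Lengths are in m, angles in rad, forces in N, time in s.
With the tool pointing down it reaches from about 0.35 to 0.95 m from the base axis. Payload 17.4 kg.
Tool frame: the origin (TCP) lies at the very end of the fingers, on their centre line; the grasp point (between the pads) lies 19 mm behind it (env.tcp_to_grasp is the distance from the TCP to the grasp point, in m); z points along the fingers, y is the line along which they close (so a half turn about z gives the same grasp; the last joint's range is limited). The gripper opens to 93 mm and grips with 3 to 60 N. Pads are 15 mm wide; open, the fingers measure 128 mm over their backs; the gripper's body (75 mm by 188 mm) begins 65 mm behind the grasp point.
Start: joints at [1.237, 0.116, 1.442, -0, 1.584, -0.038], TCP at [0.197, 0.646, 0.219] pointing down, gripper open.
Joint ranges: [-2.83, 2.83], [-0.83, 2.19], [0.07, 2.5], [-1.14, 4.28], [0.01, 3], [-2.97, 2.97]. Speed limits (rad/s): [1.89, 1.89, 2.22, 3.14, 3.14, 3.14].

INTERFACE

Orientations are given as a unit quaternion [x, y, z, w].
In Python, from station import env gives the robot as it stands.
- The arm moves only by the tool drive_tool, never from a script. Its argument "commands" is a list of rows, each a list of 7 numbers: the turn, a rotation vector about the tool's x, y, z in rad, then the shift along the tool's x, y, z in mm, then the finger opening in mm, from 0 to 93. In form: [[wx, wy, wz, tx, ty, tz, hand], ...]. A call has 1 to 12 rows; each row shifts and turns the commanded pose from where the row before left it, along the tool's axes as they then stand; what a row does not reach is not made up. A row lasts 1/8 s, in which the tool goes at most 62.5 mm and 10.7 degrees, less where a joint would pass 70% of its speed; a pose out of reach is approached as far as the arm can. A call is refused whole if a number of a shift passes 62.5 or a number of a turn 0.188, either way. A call with a gripper value outside its range is refused whole. The fingers move at their own pace and stop on an object; the grip force is fixed at half the most. Time passes only in rows, so rows that do not move let the fingers close. It gives the time, the measured TCP pose, the force, the opening and the grip force at its end, in the units of the state.
- env.read_state(): the state, without advancing time (a new reading comes with each control period).
- env.camera(name): name is "scene" or "top"; returns a dict with "image" (384x512x3 uint8, red, green, blue), "z_map" (384x512 float32, m along the optical axis (not along the pixel's ray), 0 where there is no reading), "camera_matrix" (3x3 intrinsics, pixels), "rvec" (rotation vector, rad) and "tvec" (3), from world to camera coordinates, as OpenCV has them. Camera axes: x right, y down, z forward; pixel columns grow to the right and rows downward; lengths in m; the calibration is good to about 2 mm. A picture is of the moment at which its call begins.
- env.job_done(): hands the job in; it is judged then, once.
Trained networks look in a picture, given as the dict that the camera call returned (one of the last four; its "shot" number tells which), for a name from the list of things; names that differ only in an ending like _2 or _b are one class to them, and where a whole thing is asked for, a point or a joint stands for the part that bears it (a point fixed in the world has none). Each returns a list of dicts, best first, with "p" (0 to 1); they miss things now and then, are a little off and sometimes report something else, mostly with a low value. They report only what shows in the picture. A call takes as long as a camera call. They do not tell look-alikes from the thing itself.
- env.trace(picture, target): "region" (384x512 bool, what is visible of it) and "box" ([centre column, centre row, width, height] in pixels, round what is visible of it).
- env.place_of(picture, target): "at" ([row, column] in pixels: a listed point, or the origin of a listed thing).
The state is a dict: "time": time; "q": joint angles; "qvel": joint speeds; "joint_torque": joint torques, N m; "tool_pos": TCP position; "orientation": TCP orientation; "wrist_force": force on the tool from outside, world axes, zero at the start; "wrist_torque": the same for the moment, N m; "grip_width": finger opening in m; "finger_force": force on a finger pad.
Only numpy, scipy, OpenCV 4.12 (cv2) and the standard library are available. Lean on these libraries where they do the work, as an engineer would, in place of code of your own. Each camera call takes 0.05 s, during which the arm holds its last target. There are 200 camera calls.

TASK

The guests' coffee is to be refilled: move the four cups from their saucers on the slatted teak shelf into the four wells of the teak carrying board, one cup to a well, keeping their order along the row, so that the cup at the date container's end of the row stands in the well next to the board's handle, and so on to the far end. Keep every cup upright and set it down gently, never dropping it, so that it stands flat in its well; leave the saucers and the olive-green date container where they are.

Things in the scene. Friction and masses are not known exactly. Their poses are not given: they have to be found in the camera images.
- cup_white_centre (a point): the white glazed ceramic cup without handle, 60 mm high, open at the top, about 0.15 kg: outside 38 mm across at the foot, 49 mm at 14 mm up, from there straight to 57 mm at the rim, 52 mm at mid-height; wall 4 mm. The point is its centre, 30 mm above the foot, on its axis; z points up out of the mouth. It starts standing on the saucer of its own colour
- cup_blue_centre (a point): the blue glazed ceramic cup without handle, 60 mm high, open at the top, about 0.15 kg: outside 38 mm across at the foot, 49 mm at 14 mm up, from there straight to 57 mm at the rim, 52 mm at mid-height; wall 4 mm. The point is its centre, 30 mm above the foot, on its axis; z points up out of the mouth. It starts standing on the saucer of its own colour
- cup_red_centre (a point): the red glazed ceramic cup without handle, 60 mm high, open at the top, about 0.15 kg: outside 38 mm across at the foot, 49 mm at 14 mm up, from there straight to 57 mm at the rim, 52 mm at mid-height; wall 4 mm. The point is its centre, 30 mm above the foot, on its axis; z points up out of the mouth. It starts standing on the saucer of its own colour
- cup_yellow_centre (a point): the yellow glazed ceramic cup without handle, 60 mm high, open at the top, about 0.15 kg: outside 38 mm across at the foot, 49 mm at 14 mm up, from there straight to 57 mm at the rim, 52 mm at mid-height; wall 4 mm. The point is its centre, 30 mm above the foot, on its axis; z points up out of the mouth. It starts standing on the saucer of its own colour
- saucer_white: the white saucer, a loose flat disc 72 mm across and 6 mm thick, lying on the slatted teak shelf (shelf top 60 mm above the table); origin at the centre of its underside, z up. The four saucers stand in a straight row, about 82 mm apart from centre to centre, in any order of colours
- saucer_blue: the blue saucer, a loose flat disc 72 mm across and 6 mm thick, lying on the slatted teak shelf (shelf top 60 mm above the table); origin at the centre of its underside, z up. The four saucers stand in a straight row, about 82 mm apart from centre to centre, in any order of colours
- saucer_red: the red saucer, a loose flat disc 72 mm across and 6 mm thick, lying on the slatted teak shelf (shelf top 60 mm above the table); origin at the centre of its underside, z up. The four saucers stand in a straight row, about 82 mm apart from centre to centre, in any order of colours
- saucer_yellow: the yellow saucer, a loose flat disc 72 mm across and 6 mm thick, lying on the slatted teak shelf (shelf top 60 mm above the table); origin at the centre of its underside, z up. The four saucers stand in a straight row, about 82 mm apart from centre to centre, in any order of colours
- board: fixed teak carrying board 344 (y) x 104 (x) x 30 mm, flat handle 93 mm long with brass ferrule at its +y end; origin on the table under the middle of the row of wells, y along the row to the handle, z up. Four round dark-floored wells, 63 mm across, 10 mm deep, centred at x = 0, y = +123 (next to the handle), +41, -41, -123 mm; a cup standing in one has its centre 50 mm above the table
- date_box: olive-green plastic date container with lid, 73 (x) x 89 (y) x 49 mm high, loose, on the shelf behind one end saucer of the row (about 95 mm from it, across the row); a round steel tin stands behind the other end saucer. Origin at the centre of its underside; y runs along the row, x across it
Mind the look-alikes: they are no part of the job. What is shaped like the saucer_blue but pink or turquoise is not meant. There is more than one size of the date_box; the job needs the larger.

How it is judged:
By the outcome, as a careful person would: the job done as asked, in the order asked, and still so for the second after the job is handed in, with the robot touching nothing.
It also fails if it takes over 112 s, if anything falls off the work surface, if the arm or the gripper's body presses on something with over 40 N, if the wrist force passes 120 N, or if a joint passes its speed limit or range.

## Working session

There is one attempt and no reset: what is moved stays moved. The work goes in short steps, Python scripts to look and compute and a tool call to move; the robot and the scene stay as the last step left them, time stands still between calls to the robot, and variables do not carry over. Pictures are saved under pics/ and viewed, at most 14 in all, crops included, and the job is handed in when it is done.

Besides the shell and the picture viewer there is one more tool, called after "Emit:" by a JSON object that holds its "method" and its "body", one argument or row to a line. drive_tool: Moves the arm, as the interface text tells. Its arguments: {"type":"object","properties":{"commands":{"type":"array","items":{"type":"array","items":{"type":"number"}}}},"required":["commands"]}

```bash
ls; mkdir -p pics; cat > h.py <<'E'
import numpy as np, cv2
from station import env
def world(p, uv, z=None, depth=None):
    K=p["camera_matrix"];R=cv2.Rodrigues(np.array(p["rvec"],float))[0];t=np.array(p["tvec"],float).ravel()
    ray=R.T@np.linalg.inv(K)@np.array([uv[0],uv[1],1.0]); c=-R.T@t
    if z is not None: return c+ray*(z-c[2])/ray[2]
    return c+ray*depth
def cloud(p):
    K=p["camera_matrix"];R=cv2.Rodrigues(np.array(p["rvec"],float))[0];t=np.array(p["tvec"],float).ravel()
    v,u=np.mgrid[0:384,0:512]; d=p["z_map"]
    c=np.stack([(u-K[0,2])/K[0,0]*d,(v-K[1,2])/K[1,1]*d,d],-1)
    return (c-t)@R
def save(p,n,s=1.5): cv2.imwrite("pics/"+n,cv2.resize(p["image"][:,:,::-1],None,fx=s,fy=s))
E
python3 - <<'E'
from h import *
np.set_printoptions(precision=3,suppress=True)
for n in ("top","scene"):
    p=env.camera(n); save(p,n+"0.png"); C=cloud(p)
    for o in ["cup_white_centre","cup_blue_centre","cup_red_centre","cup_yellow_centre","saucer_white","date_box","board"]:
        for r in env.place_of(p,o)[:3]:
            a=r["at"]; z=.096 if "cup" in o else .06 if o!="board" else 0.0
            print(n,o,round(r["p"],2),np.round(a),world(p,(a[1],a[0]),z=z))
        for r in env.trace(p,o)[:3]:
            P=C[r["region"]&(p["z_map"]>0)]; print("   tr",round(r["p"],2),np.round(r["box"]),np.median(P,0),P.min(0),P.max(0))
E
```

```text
pics
top cup_white_centre 0.65 [215. 417.] [ 0.477 -0.366  0.096]
   tr 0.64 [417. 215.  34.  25.] [ 0.483 -0.368  0.097] [ 0.455 -0.433 -0.004] [ 0.516 -0.33   0.129]
top cup_blue_centre 0.56 [211. 307.] [ 0.482 -0.114  0.096]
   tr 0.95 [308. 212.  22.  30.] [ 0.482 -0.117  0.078] [ 0.454 -0.138  0.059] [ 0.508 -0.087  0.129]
top cup_red_centre 0.76 [208. 341.] [ 0.489 -0.191  0.096]
   tr 0.81 [344. 211.  28.  25.] [ 0.489 -0.2    0.085] [ 0.459 -0.222  0.061] [ 0.52  -0.166  0.13 ]
top cup_yellow_centre 0.83 [214. 375.] [ 0.478 -0.269  0.096]
   tr 0.6 [378. 213.  30.  27.] [ 0.484 -0.281  0.092] [ 0.456 -0.3    0.061] [ 0.509 -0.246  0.13 ]
   tr 0.56 [147. 182. 179.  76.] [0.552 0.252 0.026] [ 0.459  0.061 -0.005] [0.639 0.495 0.035]
top saucer_white 0.81 [213. 409.] [ 0.483 -0.358  0.06 ]
top saucer_white 0.28 [215. 374.] [ 0.477 -0.275  0.06 ]
   tr 0.55 [404. 215.  19.  28.] [ 0.483 -0.341  0.064] [ 0.448 -0.37  -0.004] [ 0.519 -0.324  0.125]
top date_box 0.9 [170. 406.] [ 0.586 -0.352  0.06 ]
top date_box 0.86 [120. 390.] [ 0.705 -0.313  0.06 ]
   tr 0.95 [413. 168.  48.  3
[... 1709 characters left out ...]
ate_box 0.57 [340. 133.] [ 0.751 -0.32   0.06 ]
   tr 0.95 [ 86. 268.  55.  51.] [ 0.6   -0.359  0.108] [ 0.492 -0.43  -0.   ] [ 0.625 -0.31   0.113]
   tr 0.69 [132. 335.  37.  46.] [ 0.729 -0.322  0.037] [ 0.669 -0.353 -0.002] [ 0.759 -0.293  0.042]
   tr 0.4 [156. 214.  30.  24.] [ 0.507 -0.193  0.066] [ 0.466 -0.23   0.   ] [ 0.525 -0.158  0.084]
scene board 0.86 [190. 327.] [0.557 0.236 0.   ]
   tr 0.7 [342. 182. 166.  55.] [0.561 0.235 0.028] [ 0.45   0.06  -0.004] [0.752 0.496 0.216]
   tr 0.49 [ 81. 241.  37.  27.] [ 0.5   -0.365  0.066] [ 0.462 -0.398  0.058] [ 0.551 -0.325  0.108]
   tr 0.46 [155. 215.  31.  22.] [ 0.507 -0.2    0.066] [ 0.471 -0.23   0.056] [ 0.525 -0.161  0.084]
```

View pics/top0.png

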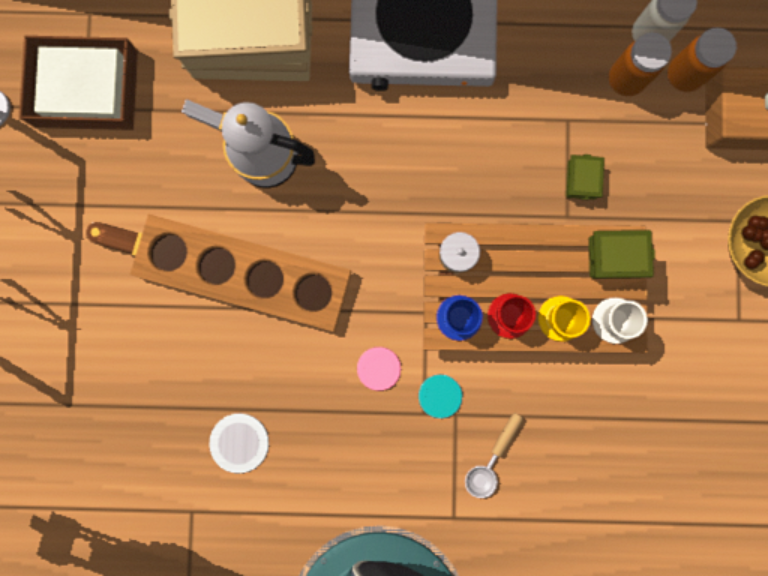

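View pics/scene0.png

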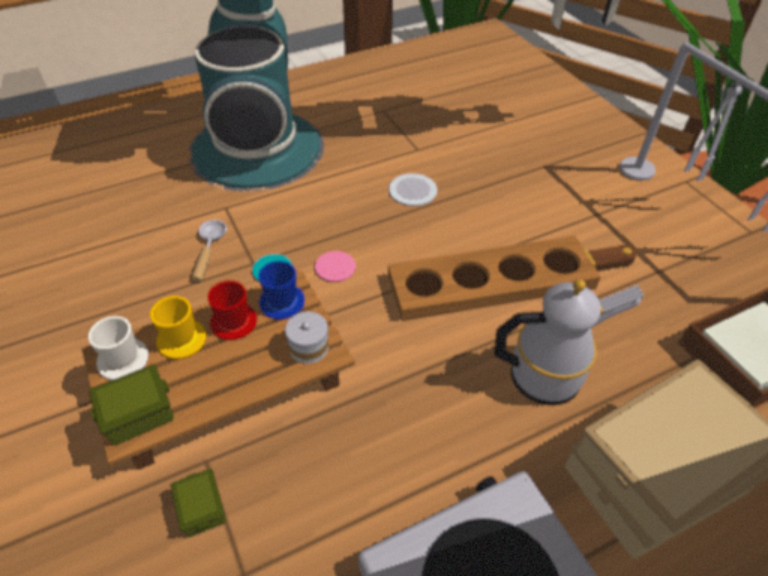

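The top view shows, in 768-wide pixels, the cups running blue (460,317), red (512,315), yellow (565,318), white (620,320). The larger date box (622,254) is behind white and the tin is behind blue. The board's handle is at the left (+y), with wells from (168,252) to (313,292), and the kettle is behind the board. So white goes next to the handle, then yellow, red and blue.

```bash
python3 - <<'E'
from h import *
from scipy.spatial.transform import Rotation as Ro
from scipy.optimize import least_squares
np.set_printoptions(precision=4,suppress=True)
s=env.read_state(); print(s["tool_pos"],s["grip_width"],env.tcp_to_grasp); print(Ro.from_quat(s["orientation"]).as_matrix())
def circ(P,r):
    f=lambda c: np.hypot(P[:,0]-c[0],P[:,1]-c[1])-r
    o=least_squares(f,P[:,:2].mean(0),loss="soft_l1",f_scale=.002); return o.x
app={"white":(.483,-.362),"yellow":(.484,-.275),"red":(.489,-.195),"blue":(.482,-.115)}
W=[]
for n in ("top","scene"):
    p=env.camera(n); C=cloud(p).reshape(-1,3); C=C[p["z_map"].ravel()>0]
    for k,c in app.items():
        d=np.hypot(C[:,0]-c[0],C[:,1]-c[1]); P=C[(d<.038)&(C[:,2]>.119)&(C[:,2]<.135)]
        S=C[(d<.045)&(C[:,2]>.0635)&(C[:,2]<.0685)]
        print(n,k,len(P),circ(P,.0265),np.median(P[:,2]), (P[:,:2].min(0)+P[:,:2].max(0))/2,"sauc",(S[:,:2].min(0)+S[:,:2].max(0))/2)
    # board plane rect
    B=C[(abs(C[:,2]-.029)<.006)&(C[:,0]>.44)&(C[:,0]<.66)&(C[:,1]>.04)&(C[:,1]<.44)]
    r=cv2.minAreaRect(B[:,:2].astype(np.float32)*1000); print("board",len(B),r)
    for nm,x0,x1,y0,y1 in(("kettle",.6,.8,.05,.35),("tin",.55,.65,-.16,-.07),("box",.53,.65,-.42,-.3)):
        Q=C[(C[:,0]>x0)&(C[:,0]<x1)&(C[:,1]>y0)&(C[:,1]<y1)&(C[:,2]>(.045 if nm=="kettle" else .075))]
        print(nm,len(Q),np.percentile(Q,[1,99],axis=0).ravel(),Q[:,2].max())
    # dark wells
    hsv=cv2.cvtColor(p["image"],cv2.COLOR_RGB2HSV); m=((hsv[...,2]<90)).astype(np.uint8)
    nl,_,st,ce=cv2.connectedComponentsWithStats(m)
    for i in range(1,nl):
        if 120<st[i,4]<900:
            w=world(p,ce[i],z=.024)
            if .42<w[0]<.68 and .05<w[1]<.42: print("well",ce[i],st[i],w)
E
```

```text
[0.1968 0.6457 0.2187] 0.09295164173950396 0.0188
[[-0.9566  0.2915  0.    ]
 [ 0.2915  0.9566 -0.    ]
 [-0.      0.     -1.    ]]
top white 157 [ 0.4826 -0.3577] 0.12351032382932968 [ 0.4831 -0.3581] sauc [ 0.4848 -0.3496]
top yellow 145 [ 0.4825 -0.2735] 0.12377355534126656 [ 0.4824 -0.2737] sauc [ 0.4841 -0.2653]
top red 140 [ 0.4874 -0.1931] 0.12347159092885554 [ 0.4872 -0.1937] sauc [ 0.4855 -0.1994]
top blue 146 [ 0.4821 -0.1139] 0.12405920242279195 [ 0.482  -0.1137] sauc [ 0.4802 -0.1196]
board 4149 ((552.82666015625, 257.6480712890625), (381.524169921875, 104.20491790771484), 75.80564880371094)
kettle 2482 [0.6935 0.1201 0.0511 0.7841 0.2943 0.2114] 0.2166241817880049
tin 557 [ 0.5518 -0.1368  0.079   0.6089 -0.0808  0.1158] 0.11831468137583383
box 1313 [ 0.5462 -0.4027  0.0824  0.6181 -0.3116  0.1109] 0.11260779771408054
well [111.4361 168.4962] [ 99 156  25  24 266] [0.577  0.3595 0.024 ]
well [143.6211 176.5529] [132 165  24  24 454] [0.559  0.2798 0.024 ]
well [175.8553 185.5616] [164 174  25  24 463] [0.5387 0.2001 0.024 ]
well [208.0493 194.4518] [196 183  25  24 467] 
[... 325 characters left out ...]
.4859 -0.1152] 0.12474639401109393 [ 0.4853 -0.1153] sauc [ 0.4895 -0.1197]
board 3169 ((555.1937255859375, 256.87322998046875), (381.8045654296875, 108.7698974609375), 75.73115539550781)
kettle 3680 [0.7155 0.117  0.0484 0.7984 0.2919 0.2103] 0.21787182658247747
tin 715 [ 0.5568 -0.1387  0.0766  0.6129 -0.0832  0.1172] 0.11959469606159215
box 1902 [ 0.5511 -0.4045  0.077   0.6231 -0.3138  0.112 ] 0.11345427235813102
well [374.0072 173.9203] [363 166  23  16 276] [0.5806 0.3608 0.024 ]
well [344.0316 178.6281] [333 171  23  16 285] [0.5603 0.2811 0.024 ]
well [313.4345 183.4897] [302 176  24  16 290] [0.5401 0.2013 0.024 ]
well [282.2838 188.5017] [271 180  23  17 303] [0.5202 0.1216 0.024 ]
```

Emit:
{"method": "drive_tool", "body": {
  "commands": [
    [0,0,0.1821,0,0,0,93],
    [0,0,0.1821,0,0,0,93],
    [0,0,0.1821,0,0,0,93],
    [0,0,0.1821,0,0,0,93],
    [0,0,0.1821,0,0,0,93],
    [0,0,0.1821,0,0,0,93],
    [0,0,0.1821,0,0,0,93],
    [0,0,0,-60,0,0,93],
    [0,0,0,-60,0,0,93],
    [0,0,0,-60,0,0,93],
    [0,0,0,-60,0,0,93]
  ]
}}

```text
time: 2.98
tool_pos: [0.1966, 0.4039, 0.2185]
orientation: [0.707, 0.707, 0.0, 0.0]
wrist_force: [0.4, -0.3, 0.9]
grip_width: 0.0927
finger_force: 0.0
```

Emit:
{"method": "drive_tool", "body": {
  "commands": [
    [0,0,0,-40,41,0,72],
    [0,0,0,-40,41,0,72],
    [0,0,0,-40,41,0,72],
    [0,0,0,-40,41,0,72],
    [0,0,0,-40,41,0,72],
    [0,0,0,-40,41,0,72],
    [0,0,0,-40,41,0,72],
    [0,0,0,-60,0,0,72],
    [0,0,0,-60,0,0,72],
    [0,0,0,-60,0,0,72],
    [0,0,0,-60,0,0,72],
    [0,0,0,-60,0,0,72]
  ]
}}

```text
time: 4.47
tool_pos: [0.4836, -0.1762, 0.219]
orientation: [0.707, 0.707, 0.0, 0.0]
wrist_force: [0.7, 0.9, -0.2]
grip_width: 0.0721
finger_force: 0.0
```

Emit:
{"method": "drive_tool", "body": {
  "commands": [
    [0,0,0,-60,0,0,72],
    [0,0,0,-60,0,0,72],
    [0,0,0,-60,0,0,72],
    [0,0,0,0,0,0,72]
  ]
}}

```text
time: 4.97
tool_pos: [0.4833, -0.3573, 0.2178]
orientation: [0.708, 0.706, -0.0, -0.001]
wrist_force: [0.0, 0.8, -0.0]
grip_width: 0.072
finger_force: 0.0
```

Emit:
{"method": "drive_tool", "body": {
  "commands": [
    [0,0,0,-1,1,45,72],
    [0,0,0,0,0,45,72],
    [0,0,0,0,0,28,72],
    [0,0,0,0,0,15,72],
    [0,0,0,0,0,0,72],
    [0,0,0,0,0,0,35],
    [0,0,0,0,0,0,35],
    [0,0,0,0,0,0,35],
    [0,0,0,0,0,0,35],
    [0,0,0,0,0,0,35]
  ]
}}

```text
time: 6.22
tool_pos: [0.4855, -0.3555, 0.0869]
orientation: [0.707, 0.707, 0.0, 0.001]
wrist_force: [-1.0, 1.3, 6.4]
grip_width: 0.0544
finger_force: 29.9
```

Emit:
{"method": "drive_tool", "body": {
  "commands": [
    [0,0,0,0,0,-15,35],
    [0,0,0,0,0,-40,35],
    [0,0,0,0,0,-45,35],
    [0,0,0,20,3,0,35],
    [0,0,0,40,6,0,35],
    [0,0,0,55,7,0,35]
  ]
}}

```text
time: 6.98
tool_pos: [0.5007, -0.2389, 0.185]
orientation: [0.707, 0.707, -0.0, -0.0]
wrist_force: [1.4, 0.3, -2.5]
grip_width: 0.0547
finger_force: 29.9
```

Emit:
{"method": "drive_tool", "body": {
  "commands": [
    [0,0,0,55,7,0,35],
    [0,0,0,55,7,0,35],
    [0,0,0,55,7,0,35],
    [0,0,0,55,7,0,35],
    [0,0,0,55,7,0,35],
    [0,0,0,55,7,0,35],
    [0,0,0,55,7,0,35],
    [0,0,0,55,7,0,35],
    [0,0,0,55,7,0,35],
    [0,0,0,55,7,0,35],
    [0,0,0,35,6,0,35],
    [0,0,0,15,1,0,35]
  ]
}}

```text
time: 8.48
tool_pos: [0.577, 0.3617, 0.1846]
orientation: [0.706, 0.708, -0.001, -0.0]
wrist_force: [-0.3, -0.1, -1.6]
grip_width: 0.0545
finger_force: 29.9
```

```bash
python3 - <<'E'
from h import *
a=env.camera("scene"); b=env.camera("top")
cv2.imwrite("pics/s1.png",np.hstack([cv2.resize(x["image"][100:300,c:c+270,::-1],None,fx=1.45,fy=1.45) for x,c in((a,200),(b,20))]))
for x in (a,b): np.save("/tmp/x.npy",0); print(env.place_of(x,"cup_white_centre")[:1])
print(env.read_state()["tool_pos"])
E
```

```text
[{'at': [119.8, 390.3], 'p': 0.94}]
[{'at': [160.3, 88.8], 'p': 0.54}]
[0.57757704 0.35908261 0.18547616]
```

View pics/s1.png

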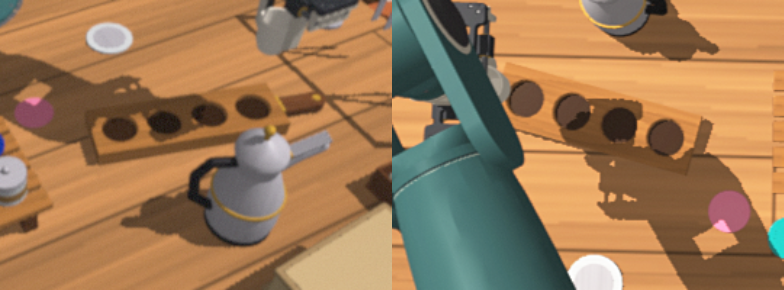

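The picture shows the white cup upright in the gripper at about (280,28), left crop, and nothing came up with it. I'm lowering it now.

Emit:
{"method": "drive_tool", "body": {
  "commands": [
    [0,0,0,0,2,45,35],
    [0,0,0,0,0,45,35],
    [0,0,0,0,0,30,35],
    [0,0,0,0,0,12,35],
    [0,0,0,0,0,6,35],
    [0,0,0,0,0,0,35]
  ]
}}

```text
time: 9.43
tool_pos: [0.5803, 0.3597, 0.0486]
orientation: [0.707, 0.707, 0.001, 0.0]
wrist_force: [0.1, -0.7, -0.3]
grip_width: 0.0546
finger_force: 29.9
```

Emit:
{"method": "drive_tool", "body": {
  "commands": [
    [0,0,0,0,0,3,35],
    [0,0,0,0,0,2,35],
    [0,0,0,0,0,1,35],
    [0,0,0,0,0,0,35]
  ]
}}

```text
time: 9.93
tool_pos: [0.5798, 0.3598, 0.0416]
orientation: [0.707, 0.707, -0.0, -0.0]
wrist_force: [-0.6, -0.6, -1.3]
grip_width: 0.0546
finger_force: 29.9
```

Emit:
{"method": "drive_tool", "body": {
  "commands": [
    [0,0,0,0,0,1,35],
    [0,0,0,0,0,0,35]
  ]
}}

```text
time: 10.18
tool_pos: [0.5799, 0.3599, 0.0409]
orientation: [0.707, 0.707, 0.0, 0.0]
wrist_force: [-0.7, 0.3, 1.2]
grip_width: 0.0548
finger_force: 29.9
```

Emit:
{"method": "drive_tool", "body": {
  "commands": [
    [0,0,0,0,0,0.7,35],
    [0,0,0,0,0,0,35]
  ]
}}

```text
time: 10.42
tool_pos: [0.58, 0.3601, 0.0409]
orientation: [0.707, 0.707, 0.0, -0.0]
wrist_force: [-3.5, 1.1, 8.3]
grip_width: 0.0546
finger_force: 29.9
```

Emit:
{"method": "drive_tool", "body": {
  "commands": [
    [0,0,0,0,0,0,72],
    [0,0,0,0,0,0,72],
    [0,0,0,0,0,0,72],
    [0,0,0,0,0,-15,72],
    [0,0,0,0,0,-35,72],
    [0,0,0,0,0,-50,72],
    [0,0,0,0,0,-50,72]
  ]
}}

```text
time: 11.3
tool_pos: [0.5797, 0.3597, 0.1926]
orientation: [0.707, 0.707, 0.0, 0.0]
wrist_force: [0.1, -0.1, 0.9]
grip_width: 0.072
finger_force: 0.0
```

Emit:
{"method": "drive_tool", "body": {
  "commands": [
    [0,0,0,-57.6,-8.7,0,72],
    [0,0,0,-57.6,-8.7,0,72],
    [0,0,0,-57.6,-8.7,0,72],
    [0,0,0,-57.6,-8.7,0,72],
    [0,0,0,-57.6,-8.7,0,72],
    [0,0,0,-57.6,-8.7,0,72],
    [0,0,0,-57.6,-8.7,0,72],
    [0,0,0,-57.6,-8.7,0,72],
    [0,0,0,-57.6,-8.7,0,72],
    [0,0,0,-57.6,-8.7,0,72],
    [0,0,0,-57.6,-8.7,0,72],
    [0,0,0,0,0,0,72]
  ]
}}

```text
time: 12.8
tool_pos: [0.4834, -0.2769, 0.1907]
orientation: [0.708, 0.706, -0.0, 0.0]
wrist_force: [0.4, 0.8, -0.9]
grip_width: 0.0718
finger_force: 0.0
```

```bash
python3 - <<'E'
from h import *
a=env.camera("scene"); b=env.camera("top")
cv2.imwrite("pics/s2.png",np.vstack([cv2.resize(x["image"][r:r+170,:,::-1],None,fx=1.5,fy=1.5) for x,r in((a,130),(b,110))]))
print(env.read_state()["tool_pos"])
E
```

```text
[ 0.48421681 -0.27401517  0.1906492 ]
```

View pics/s2.png

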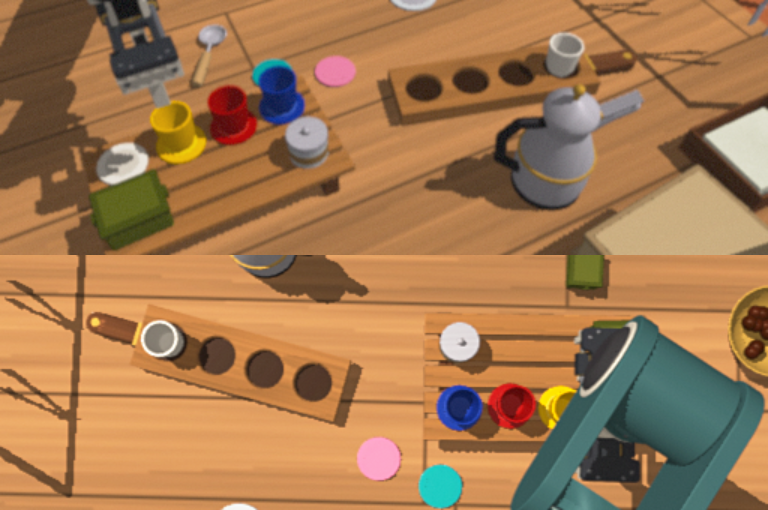

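White stands flat in the handle-end well at (565,55), its saucer has stayed on the shelf, and the fingers are over yellow. Yellow is next.

Emit:
{"method": "drive_tool", "body": {
  "commands": [
    [0,0,0,0,0,40,72],
    [0,0,0,0,0,40,72],
    [0,0,0,0,0,18,72],
    [0,0,0,0,0,6,72],
    [0,0,0,0,0,0,72],
    [0,0,0,0,0,0,35],
    [0,0,0,0,0,0,35],
    [0,0,0,0,0,0,35],
    [0,0,0,0,0,0,35]
  ]
}}

```text
time: 14.02
tool_pos: [0.4847, -0.2741, 0.0868]
orientation: [0.707, 0.707, 0.0, 0.001]
wrist_force: [-0.4, 0.2, 6.2]
grip_width: 0.0549
finger_force: 30.0
```

Emit:
{"method": "drive_tool", "body": {
  "commands": [
    [0,0,0,0,0,-15,35],
    [0,0,0,0,0,-40,35],
    [0,0,0,0,0,-45,35],
    [0,0,0,20,2.5,0,35],
    [0,0,0,40,5.5,0,35],
    [0,0,0,55,7.5,0,35]
  ]
}}

```text
time: 14.78
tool_pos: [0.4993, -0.1576, 0.1853]
orientation: [0.708, 0.707, -0.0, -0.001]
wrist_force: [1.1, 0.3, -2.1]
grip_width: 0.055
finger_force: 30.0
```

Emit:
{"method": "drive_tool", "body": {
  "commands": [
    [0,0,0,55,7.5,0,35],
    [0,0,0,55,7.5,0,35],
    [0,0,0,55,7.5,0,35],
    [0,0,0,55,7.5,0,35],
    [0,0,0,55,7.5,0,35],
    [0,0,0,55,7.5,0,35],
    [0,0,0,55,7.5,0,35],
    [0,0,0,35,5,0,35],
    [0,0,0,19.5,2.5,0,35],
    [0,0,0,0,0,0,35]
  ]
}}

```text
time: 16.02
tool_pos: [0.5593, 0.2813, 0.1853]
orientation: [0.707, 0.708, -0.001, -0.0]
wrist_force: [-0.0, -0.8, -2.2]
grip_width: 0.055
finger_force: 30.0
```

Descend to about 0.042, then ease into contact.

Emit:
{"method": "drive_tool", "body": {
  "commands": [
    [0,0,0,0,0,45,35],
    [0,0,0,0,0,45,35],
    [0,0,0,0,0,30,35],
    [0,0,0,0,0,12,35],
    [0,0,0,0,0,6,35],
    [0,0,0,0,0,3,35],
    [0,0,0,0,0,2,35],
    [0,0,0,0,0,1,35],
    [0,0,0,0,0,0.7,35],
    [0,0,0,0,0,0,35]
  ]
}}

```text
time: 17.27
tool_pos: [0.5597, 0.2807, 0.0414]
orientation: [0.707, 0.707, 0.0, 0.0]
wrist_force: [0.3, 0.1, -1.0]
grip_width: 0.0551
finger_force: 30.0
```

Emit:
{"method": "drive_tool", "body": {
  "commands": [
    [0,0,0,0,0,0.7,35],
    [0,0,0,0,0,0.5,35],
    [0,0,0,0,0,0,35]
  ]
}}

```text
time: 17.65
tool_pos: [0.5599, 0.2809, 0.0408]
orientation: [0.707, 0.707, 0.0, 0.0]
wrist_force: [-2.0, -0.2, 6.4]
grip_width: 0.0549
finger_force: 30.0
```

Emit:
{"method": "drive_tool", "body": {
  "commands": [
    [0,0,0,0,0,0,72],
    [0,0,0,0,0,0,72],
    [0,0,0,0,0,0,72],
    [0,0,0,0,0,-15,72],
    [0,0,0,0,0,-35,72],
    [0,0,0,0,0,-50,72],
    [0,0,0,0,0,-50,72]
  ]
}}

```text
time: 18.52
tool_pos: [0.5595, 0.2806, 0.1928]
orientation: [0.707, 0.707, 0.0, 0.0]
wrist_force: [0.8, 0.2, 0.3]
grip_width: 0.072
finger_force: 0.0
```

Emit:
{"method": "drive_tool", "body": {
  "commands": [
    [0,0,0,-52.7,-7.9,0,72],
    [0,0,0,-52.7,-7.9,0,72],
    [0,0,0,-52.7,-7.9,0,72],
    [0,0,0,-52.7,-7.9,0,72],
    [0,0,0,-52.7,-7.9,0,72],
    [0,0,0,-52.7,-7.9,0,72],
    [0,0,0,-52.7,-7.9,0,72],
    [0,0,0,-52.7,-7.9,0,72],
    [0,0,0,-52.7,-7.9,0,72],
    [0,0,0,0,0,0,72],
    [0,0,0,0,0,0,72]
  ]
}}

```text
time: 19.9
tool_pos: [0.4887, -0.1935, 0.1907]
orientation: [0.707, 0.707, 0.0, 0.0]
wrist_force: [0.4, 0.4, -0.1]
grip_width: 0.0719
finger_force: 0.0
```

Emit:
{"method": "drive_tool", "body": {
  "commands": [
    [0,0,0,0,0,40,72],
    [0,0,0,0,0,40,72],
    [0,0,0,0,0,18,72],
    [0,0,0,0,0,6,72],
    [0,0,0,0,0,0,72],
    [0,0,0,0,0,0,72]
  ]
}}

```text
time: 20.65
tool_pos: [0.4893, -0.1938, 0.0874]
orientation: [0.707, 0.707, 0.0, 0.001]
wrist_force: [0.8, -0.3, 0.7]
grip_width: 0.0718
finger_force: 0.0
```

Emit:
{"method": "drive_tool", "body": {
  "commands": [
    [0,0,0,0,0,0,35],
    [0,0,0,0,0,0,35],
    [0,0,0,0,0,0,35],
    [0,0,0,0,0,0,35]
  ]
}}

```text
time: 21.15
tool_pos: [0.4889, -0.1937, 0.0864]
orientation: [0.707, 0.707, 0.0, 0.0]
wrist_force: [1.1, 0.2, 4.3]
grip_width: 0.0548
finger_force: 30.5
```

Emit:
{"method": "drive_tool", "body": {
  "commands": [
    [0,0,0,0,0,-15,35],
    [0,0,0,0,0,-40,35],
    [0,0,0,0,0,-45,35],
    [0,0,0,20,2.5,0,35],
    [0,0,0,40,5,0,35],
    [0,0,0,55,7,0,35],
    [0,0,0,55,7,0,35],
    [0,0,0,55,7,0,35],
    [0,0,0,55,7,0,35],
    [0,0,0,55,7,0,35],
    [0,0,0,38,5,0,35],
    [0,0,0,21.5,2.8,0,35]
  ]
}}

```text
time: 22.65
tool_pos: [0.5383, 0.2029, 0.1853]
orientation: [0.706, 0.708, -0.001, -0.0]
wrist_force: [0.2, 0.2, -0.5]
grip_width: 0.0552
finger_force: 30.5
```

Emit:
{"method": "drive_tool", "body": {
  "commands": [
    [0,0,0,0,0,0,35],
    [0,0,0,0,0,0,35]
  ]
}}

```text
time: 22.9
tool_pos: [0.5388, 0.2001, 0.1859]
orientation: [0.707, 0.707, -0.0, 0.0]
wrist_force: [0.1, -0.9, -1.8]
grip_width: 0.055
finger_force: 30.5
```

Emit:
{"method": "drive_tool", "body": {
  "commands": [
    [0,0,0,0,0,45,35],
    [0,0,0,0,0,45,35],
    [0,0,0,0,0,30,35],
    [0,0,0,0,0,12,35],
    [0,0,0,0,0,6,35],
    [0,0,0,0,0,3,35],
    [0,0,0,0,0,2,35],
    [0,0,0,0,0,1,35],
    [0,0,0,0,0,0.7,35],
    [0,0,0,0,0,0,35]
  ]
}}

```text
time: 24.15
tool_pos: [0.5389, 0.2009, 0.0415]
orientation: [0.707, 0.707, 0.0, 0.0]
wrist_force: [1.6, -0.1, -2.4]
grip_width: 0.0548
finger_force: 30.5
```

Emit:
{"method": "drive_tool", "body": {
  "commands": [
    [0,0,0,0,0,0.7,35],
    [0,0,0,0,0,0,35]
  ]
}}

```text
time: 24.4
tool_pos: [0.5389, 0.2009, 0.0406]
orientation: [0.707, 0.707, -0.0, -0.0]
wrist_force: [-1.0, -0.3, -1.8]
grip_width: 0.0549
finger_force: 30.5
```

Emit:
{"method": "drive_tool", "body": {
  "commands": [
    [0,0,0,0,0,0.7,35],
    [0,0,0,0,0,0,35]
  ]
}}

```text
time: 24.65
tool_pos: [0.539, 0.2009, 0.0404]
orientation: [0.707, 0.707, 0.0, 0.0]
wrist_force: [-2.0, -0.2, 4.0]
grip_width: 0.0551
finger_force: 30.5
```

Emit:
{"method": "drive_tool", "body": {
  "commands": [
    [0,0,0,0,0,0,72],
    [0,0,0,0,0,0,72],
    [0,0,0,0,0,0,72],
    [0,0,0,0,0,-15,72],
    [0,0,0,0,0,-35,72],
    [0,0,0,0,0,-50,72],
    [0,0,0,0,0,-50,72]
  ]
}}

```text
time: 25.52
tool_pos: [0.5387, 0.2008, 0.1926]
orientation: [0.707, 0.707, 0.0, 0.0]
wrist_force: [0.9, 0.1, -0.3]
grip_width: 0.0719
finger_force: 0.0
```

Emit:
{"method": "drive_tool", "body": {
  "commands": [
    [0,0,0,-52.5,-9.2,0,72],
    [0,0,0,-52.5,-9.2,0,72],
    [0,0,0,-52.5,-9.2,0,72],
    [0,0,0,-52.5,-9.2,0,72],
    [0,0,0,-52.5,-9.2,0,72],
    [0,0,0,-52.5,-9.2,0,72],
    [0,0,0,0,0,0,72],
    [0,0,0,0,0,0,72]
  ]
}}

```text
time: 26.52
tool_pos: [0.4839, -0.114, 0.1907]
orientation: [0.707, 0.707, 0.0, 0.0]
wrist_force: [0.9, 0.5, -0.0]
grip_width: 0.0721
finger_force: 0.0
```

Emit:
{"method": "drive_tool", "body": {
  "commands": [
    [0,0,0,0,0,40,72],
    [0,0,0,0,0,40,72],
    [0,0,0,0,0,18,72],
    [0,0,0,0,0,6,72],
    [0,0,0,0,0,0,72],
    [0,0,0,0,0,0,72]
  ]
}}

```text
time: 27.28
tool_pos: [0.4844, -0.1142, 0.0873]
orientation: [0.707, 0.707, 0.0, 0.001]
wrist_force: [-0.6, -0.0, 0.2]
grip_width: 0.0722
finger_force: 0.0
```

Emit:
{"method": "drive_tool", "body": {
  "commands": [
    [0,0,0,0,0,0,35],
    [0,0,0,0,0,0,35],
    [0,0,0,0,0,0,35],
    [0,0,0,0,0,0,35]
  ]
}}

```text
time: 27.78
tool_pos: [0.4841, -0.1142, 0.0863]
orientation: [0.707, 0.707, 0.0, 0.0]
wrist_force: [0.5, 0.0, 4.1]
grip_width: 0.056
finger_force: 30.0
```

Emit:
{"method": "drive_tool", "body": {
  "commands": [
    [0,0,0,0,0,-15,35],
    [0,0,0,0,0,-40,35],
    [0,0,0,0,0,-45,35],
    [0,0,0,20,3,0,35],
    [0,0,0,40,6,0,35],
    [0,0,0,50,7,0,35],
    [0,0,0,50,7,0,35],
    [0,0,0,40,6,0,35],
    [0,0,0,25,4,0,35],
    [0,0,0,10.3,2,0,35],
    [0,0,0,0,0,0,35],
    [0,0,0,0,0,0,35]
  ]
}}

```text
time: 29.28
tool_pos: [0.5187, 0.1203, 0.1861]
orientation: [0.707, 0.707, -0.0, 0.0]
wrist_force: [0.6, -0.3, -2.3]
grip_width: 0.0558
finger_force: 30.0
```

```bash
python3 - <<'E'
from h import *
a=env.camera("scene"); b=env.camera("top")
cv2.imwrite("pics/s3.png",cv2.resize(a["image"][60:260,60:420,::-1],None,fx=2.2,fy=2.2,interpolation=cv2.INTER_CUBIC))
E
```

```text
(no output)
```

View pics/s3.png

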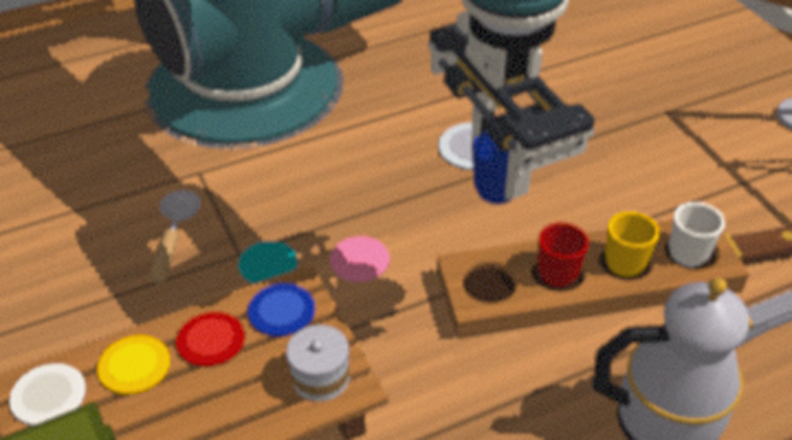

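White, yellow and red stand in their wells (695,235; 630,245; 562,255). Blue is held upright at (495,165), and all four saucers are still on the shelf.

Emit:
{"method": "drive_tool", "body": {
  "commands": [
    [0,0,0,0,0,45,35],
    [0,0,0,0,0,45,35],
    [0,0,0,0,0,30,35],
    [0,0,0,0,0,12,35],
    [0,0,0,0,0,6,35],
    [0,0,0,0,0,2,35],
    [0,0,0,0,0,1,35],
    [0,0,0,0,0,0,35]
  ]
}}

```text
time: 30.38
tool_pos: [0.519, 0.1212, 0.0455]
orientation: [0.707, 0.707, 0.0, 0.0]
wrist_force: [0.7, 0.5, -1.3]
grip_width: 0.0557
finger_force: 30.0
```

Emit:
{"method": "drive_tool", "body": {
  "commands": [
    [0,0,0,0,0,1,35],
    [0,0,0,0,0,1,35],
    [0,0,0,0,0,0,35]
  ]
}}

```text
time: 30.75
tool_pos: [0.5187, 0.1212, 0.0429]
orientation: [0.707, 0.707, -0.0, -0.0]
wrist_force: [-0.5, -0.5, -2.5]
grip_width: 0.0561
finger_force: 30.0
```

Emit:
{"method": "drive_tool", "body": {
  "commands": [
    [0,0,0,0,0,1,35],
    [0,0,0,0,0,0.8,35],
    [0,0,0,0,0,0,35]
  ]
}}

```text
time: 31.12
tool_pos: [0.5187, 0.1212, 0.041]
orientation: [0.707, 0.707, -0.0, -0.0]
wrist_force: [0.4, -0.1, -1.6]
grip_width: 0.0565
finger_force: 30.0
```

Emit:
{"method": "drive_tool", "body": {
  "commands": [
    [0,0,0,0,0,0.6,35],
    [0,0,0,0,0,0,35]
  ]
}}

```text
time: 31.38
tool_pos: [0.5187, 0.1212, 0.0405]
orientation: [0.707, 0.707, -0.0, -0.0]
wrist_force: [0.5, 0.3, -1.9]
grip_width: 0.0559
finger_force: 30.0
```

Emit:
{"method": "drive_tool", "body": {
  "commands": [
    [0,0,0,0,0,0.6,35],
    [0,0,0,0,0,0,35]
  ]
}}

```text
time: 31.62
tool_pos: [0.5189, 0.1212, 0.0404]
orientation: [0.707, 0.707, 0.0, 0.0]
wrist_force: [-2.4, -0.6, 4.4]
grip_width: 0.0563
finger_force: 30.0
```

Contact. Now I'll release, rise and look.

Emit:
{"method": "drive_tool", "body": {
  "commands": [
    [0,0,0,0,0,0,72],
    [0,0,0,0,0,0,72],
    [0,0,0,0,0,0,72],
    [0,0,0,0,0,-15,72],
    [0,0,0,0,0,-35,72],
    [0,0,0,0,0,-50,72],
    [0,0,0,0,0,-50,72],
    [0,0,0,-55,0,0,72],
    [0,0,0,-55,0,0,72],
    [0,0,0,-55,0,0,72],
    [0,0,0,-55,0,0,72]
  ]
}}

```text
time: 33.0
tool_pos: [0.5186, -0.1005, 0.1914]
orientation: [0.707, 0.707, 0.0, 0.001]
wrist_force: [1.6, -0.3, 0.9]
grip_width: 0.0718
finger_force: 0.0
```

```bash
python3 - <<'E'
from h import *
np.set_printoptions(precision=3,suppress=True)
a=env.camera("scene"); b=env.camera("top")
cv2.imwrite("pics/s4.png",np.vstack([cv2.resize(x["image"][r:r+190,:,::-1],None,fx=1.5,fy=1.5) for x,r in((a,130),(b,110))]))
C=cloud(a).reshape(-1,3)
for c in((.58,.36),(.56,.281),(.539,.201),(.519,.121)):
    d=np.hypot(C[:,0]-c[0]-.002,C[:,1]-c[1]); P=C[(d<.036)&(C[:,2]>.072)&(C[:,2]<.09)]
    A=np.c_[P[:,:2]-P[:,:2].mean(0),np.ones(len(P))]; T=P[P[:,2]>.076]
    print(len(P),(T[:,:2].min(0)+T[:,:2].max(0))/2,T[:,2].max(),np.median(T[:,2]))
E
```

```text
159 [0.58  0.355] 0.08255530543354889 0.07926246629969766
153 [0.56  0.279] 0.08268849416406465 0.07919510662941932
160 [0.54 0.2 ] 0.08317235770433332 0.0791353821265056
166 [0.52 0.12] 0.08313848415503164 0.07923708421954428
```

View pics/s4.png

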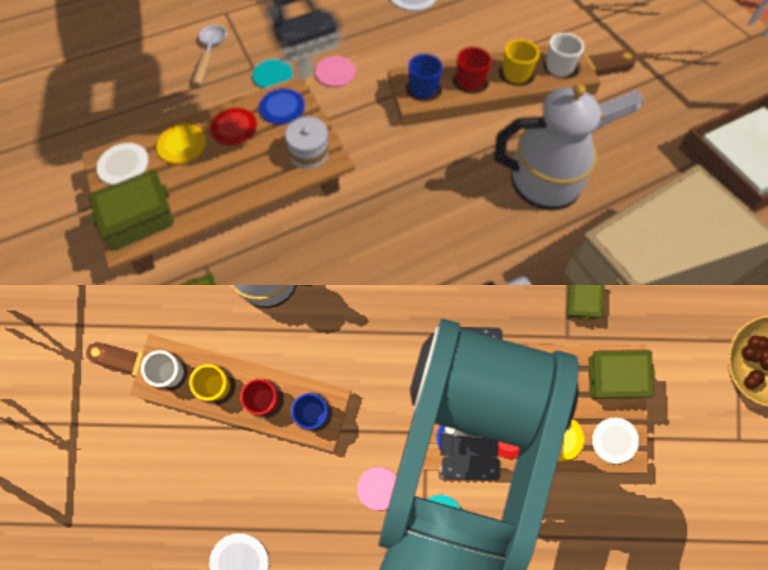

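All four cups stand level in their wells in the right order, with rims at about 80 mm. The saucers and the date box have not moved, and the gripper is clear.

```bash
python3 -c "
from station import env; print(env.job_done())"
```

```text
the job is handed in; nothing more can be done
None
```

The job is handed in at about 33 s: the four cups stand level in the board's wells, white next to the handle, then yellow, red and blue, and the saucers and date container look unmoved in the last pictures.

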